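# Wipe brass chips off a sprung plate

## Robot

A 6-joint arm with a two-finger parallel gripper is mounted at the origin on the work surface. World frame = base frame: x ahead of the robot, y to its left, z up, the work surface at z = 0. Lengths are in m, angles in rad, forces in N, time in s.
With the tool pointing down it reaches from about 0.325 to 1 m from the base axis. Payload 5.1 kg.
Tool frame: the origin (TCP) lies midway between the tips of the shut fingers; the grasp point (between the pads) lies 19 mm behind it; z points along the fingers, y is the line along which they close (so a half turn about z gives the same grasp; the last joint's range is limited). The gripper opens to 85 mm and grips with 20 to 120 N. Pads are 22 mm wide; open, the fingers measure 114 mm over their backs; the gripper's body (76 mm by 85 mm) begins 54 mm behind the grasp point. The pads swing forward as they close: fully open they stand 13 mm farther back than shut.
Start: joints at [-0.083, 0.124, 1.65, -0, 1.367, -0.083], TCP at [0.65, -0, 0.231] pointing down, gripper open.
Joint ranges: [-2.61, 2.61], [-1.02, 2.33], [0.03, 2.71], [-1.35, 4.49], [0.32, 2.68], [-2.91, 2.91]. Speed limits (rad/s): [2.57, 2.57, 3.14, 3.14, 3.14, 3.14].

## Interface

Orientations are given as [roll, pitch, yaw] about the fixed x, y, z axes, in that order (R = Rz(yaw) Ry(pitch) Rx(roll)).
In Python, from cell import bot gives the robot as it stands.
- The arm moves only by the shell command python3 -m crank 'ROWS' [FORCE]. ROWS is JSON, a list of rows, each an object of numbers: "rx", "ry", "rz": the turn, a rotation vector about the tool's x, y, z in rad; "x", "y", "z": the shift along the tool's x, y, z in mm; "gripper": the opening, from 0 (shut) to 1 (fully open). In form: [{"rx": .., "ry": .., "rz": .., "x": .., "y": .., "z": .., "gripper": ..}, ...]. A call has 1 to 5 rows; each row shifts and turns the commanded pose from where the row before left it, along the tool's axes as they then stand; what a row does not reach is not made up. A row lasts 1/8 s, in which the tool goes at most 62.5 mm and 10.7 degrees, less where a joint would pass 70% of its speed; a pose out of reach is approached as far as the arm can. A call is refused whole if a number of a shift passes 62.5 or a number of a turn 0.188, either way. A call with a gripper value outside its range is refused whole. The fingers move at their own pace and stop on an object; FORCE is the grip in N (left out, the last holds). Time passes only in rows, so rows that do not move let the fingers close. It gives the time, the measured TCP pose, the force, the opening and the grip force at its end, in the units of the state.
- bot.observe(): the state, without advancing time (a new reading comes with each control period).
- bot.snapshot(name): name is "scene" or "side" or "wrist"; returns a dict with "frame" (480x640x3 uint8, red, green, blue), "z_map" (480x640 float32, m along the optical axis (not along the pixel's ray), 0 where there is no reading), "fx", "fy", "cx", "cy" (pixels), "R" (3x3) and "t" (3): a world point X has camera coordinates R X + t. Camera axes: x right, y down, z forward; pixel columns grow to the right and rows downward; lengths in m; the calibration is good to about 2 mm. A picture is of the moment at which its call begins.
- bot.job_done(): hands the job in; it is judged then, once.
The state is a dict: "clock": time; "joint_pos": joint angles; "joint_velocities": joint speeds; "effort": joint torques, N m; "position": TCP position; "ee_rot": TCP orientation; "ft_force": force on the tool from outside, world axes, zero at the start; "wrist_torque": the same for the moment, N m; "grip_width": finger opening in m; "finger_force": force on a finger pad.
Only numpy, scipy, OpenCV 4.12 (cv2) and the standard library are available. Lean on these libraries where they do the work, as an engineer would, in place of code of your own. Each camera call takes 0.05 s, during which the arm holds its last target. There are 200 camera calls.

## Task

Take the scraper block from its mat, set it down at the closed end of the sprung steel plate and feel for a light pressure (about 5 N, never as much as 20); keep it pressed lightly against the plate right along to the open end, and so wipe all five brass chips into the trough, without touching chips with the fingers or leaning the hand on the station. Then stand the scraper upright on the middle of its mat and let go; leave the other things on the bench where they are.

Things in the scene. Friction and masses are not known exactly. Their poses are not given: they have to be found in the camera images.
- station: Blue steel chip station, fixed to the bench; its base measures x -100 to 100, y -192 to 138 mm. Origin on the bench; x runs across it, +y to its closed rear end, -y to its trough, z up. It carries a dark steel plate on springs and, beyond the plate's open end, a catch trough.
- under_plate (a point): point on the station's base, 6 mm above the bench, under the plate (station x 0, y 0; same axes). From here the 10 mm thick plate reaches x -85 to 85, y -100 to 130 mm; yellow rims 8 mm wide, 6 mm high on its long sides and rear leave a clear area x -77 to 77, y -100 to 122 mm. The end at y -100 has no rim.
- open_end (a point): point on the base straight below the plate's open end (station y -100 mm). HEIGHT OF PLATE: it floats level on springs, moves only straight up and down, and its top is not reported: from start to start anywhere from 33 to 43 mm above the bench, to be felt for. It yields 1 mm per 6 N of pressing and springs back when let go.
- trough (a point): centre of the trough's floor, 6 mm above the bench. Inside the trough: 170 mm (x) by 80 mm (y, station y -104 to -184 mm); outer walls 30 mm above the bench, wall at the plate's end 20 mm
- scraper_mid (a point): Scraper block, standing: red plastic foot 100 (x) x 36 (y) x 12 mm high with a flat underside and a wooden grip block on it, 64 (x) x 28 (y) x 53 mm, total height 65 mm, about 0.18 kg. The point is its centre, half-way up, 32.5 mm above the underside; x along the foot's length, z up. Meant to be held by the wooden sides 28 mm apart (y) and pushed along its y axis, either way.
- scraper: the same scraper block; origin at the centre of its underside, axes the same
- mat: black rubber mat fixed to the bench, 150 (x) x 120 (y) x 4 mm thick, the scraper's place; origin under its centre
- chip0_mid (a point): loose brass chip, 20 x 16 mm and somewhere between 4 and 10 mm thick (no two alike), 15 to 30 g, lying flat on the floating plate with its centre at least 60 mm from the closed rear rim; the point is its centre
- chip1_mid (a point): loose brass chip, 20 x 16 mm and somewhere between 4 and 10 mm thick (no two alike), 15 to 30 g, lying flat on the floating plate with its centre at least 60 mm from the closed rear rim; the point is its centre
- chip2_mid (a point): loose brass chip, 20 x 16 mm and somewhere between 4 and 10 mm thick (no two alike), 15 to 30 g, lying flat on the floating plate with its centre at least 60 mm from the closed rear rim; the point is its centre
- chip3_mid (a point): loose brass chip, 20 x 16 mm and somewhere between 4 and 10 mm thick (no two alike), 15 to 30 g, lying flat on the floating plate with its centre at least 60 mm from the closed rear rim; the point is its centre
- chip4_mid (a point): loose brass chip, 20 x 16 mm and somewhere between 4 and 10 mm thick (no two alike), 15 to 30 g, lying flat on the floating plate with its centre at least 60 mm from the closed rear rim; the point is its centre
- chip0: the same chip; origin at the centre of its underside
- chip1: the same chip; origin at the centre of its underside
- chip2: the same chip; origin at the centre of its underside
- chip3: the same chip; origin at the centre of its underside
- chip4: the same chip; origin at the centre of its underside
- partsbox: bystander: small grey divided parts box, 110 x 85 x 35 mm, origin under its centre; not part of the job
- driver: bystander: screwdriver with red handle lying on the bench, 170 mm long; not part of the job
- knife: bystander: aluminium utility knife lying on the bench, about 150 x 24 x 18 mm; not part of the job
- jar: bystander: white screw-top jar with orange cap, 64 mm across, 85 mm tall, origin under its centre; not part of the job
- mug: bystander: blue mug, 80 mm across, 90 mm tall, origin under its centre; not part of the job
- spanner: bystander: steel spanner lying on the bench, 160 mm long; not part of the job
Not all that is in view belongs to the job. Leave any green look-alike of the mat alone.

How it is judged:
On the way, in this order (a step that is already met when the one before it is completed fails the run):
1. the scraper is pressed lightly on the rear half of the plate (over 1.5 N) (contact force between scraper and station above 1.5 N and y of scraper_mid in the frame of station above 0.02 m), for 0.2 s.
2. it is pressed there too as it nears the open end (contact force between scraper and station above 1 N and y of scraper_mid in the frame of station between -0.11 and -0.035 m), for 0.1 s.
3. all five chips lie in the trough (y of chip0_mid in the frame of station between -0.186 and -0.102 m and x of chip0_mid in the frame of station between -0.087 and 0.087 m and z of each of chip0_mid, chip1_mid, chip2_mid, chip3_mid, chip4_mid in the frame of station below 0.03 m and y of chip1_mid in the frame of station between -0.186 and -0.102 m and x of chip1_mid in the frame of station between -0.087 and 0.087 m and y of chip2_mid in the frame of station between -0.186 and -0.102 m and x of chip2_mid in the frame of station between -0.087 and 0.087 m and y of chip3_mid in the frame of station between -0.186 and -0.102 m and x of chip3_mid in the frame of station between -0.087 and 0.087 m and y of chip4_mid in the frame of station between -0.186 and -0.102 m and x of chip4_mid in the frame of station between -0.087 and 0.087 m), for 0.2 s.
At the end, for the whole second after the job is handed in: All five chips lie in the trough (centres inside its walls and less than 30 mm above the bench) and the scraper stands upright (within 0.08 rad), released and at rest on its mat, its centre within 60 mm (along the mat's x) and 45 mm (y) of the mat's centre (all of step 3 and x of scraper_mid in the frame of mat between -0.06 and 0.06 m and y of scraper_mid in the frame of mat between -0.045 and 0.045 m and z of scraper_mid in the frame of mat between 0.032 and 0.041 m and angle between scraper_mid's own z axis and vertical below 0.08 rad and linear speed of scraper below 0.02 m/s); the robot touches nothing.
It fails at once if the scraper is forced against the station with more than 20 N (contact force between scraper and station above 20 N).
It fails at once if the fingers or arm touch a chip (contact force between any of the fingers, the arm and chip0 above 0.3 N or contact force between any of the fingers, the arm and chip1 above 0.3 N or contact force between any of the fingers, the arm and chip2 above 0.3 N or contact force between any of the fingers, the arm and chip3 above 0.3 N or contact force between any of the fingers, the arm and chip4 above 0.3 N).
It fails at once if the arm or fingers press on the station with more than 5 N (contact force between any of the fingers, the arm and station above 5 N).
It fails at once if a bystander is moved more than 25 mm (distance of any of partsbox, driver, knife, jar, mug, spanner from where it was at the start of the episode above 0.025 m).
It also fails if it takes over 64 s, if anything falls off the work surface, if the arm or the gripper's body presses on something with over 40 N, if the wrist force passes 120 N, or if a joint passes its speed limit or range.

## Working session

There is one attempt and no reset: what is moved stays moved. The work goes in short steps, Python scripts to look and compute and a shell command to move; the robot and the scene stay as the last step left them, time stands still between calls to the robot, and variables do not carry over. Pictures are saved under pics/ and viewed, at most 10 in all, crops included, and the job is handed in when it is done.

```bash
ls; mkdir -p pics; cat > h.py <<'E'
import numpy as np, cv2
from cell import bot
def world(s):
    z=s["z_map"]; v,u=np.mgrid[0:480,0:640]
    c=np.stack([(u-s["cx"])/s["fx"]*z,(v-s["cy"])/s["fy"]*z,z],-1)
    return (c-s["t"])@np.asarray(s["R"])   # R^T (c-t)
def save(s,n): cv2.imwrite("pics/"+n,s["frame"][:,:,::-1])
E
python3 - <<'E'
from h import *
s=bot.snapshot("scene"); save(s,"scene.png"); np.savez("scene.npz",f=s["frame"],w=world(s))
o=bot.observe(); print(o["position"],o["ee_rot"],o["ft_force"],o["clock"])
print(np.round(-np.array(s["R"]).T@s["t"],3))
E
```

```text
pics
[ 6.49403323e-01 -3.51026756e-06  2.30070421e-01] [-3.13953430e+00 -1.50036019e-04  1.57078833e+00] [ 0.111587    0.01076762 -0.63264362] 0.05
[ 1.648 -0.08   0.826]
```

View pics/scene.png

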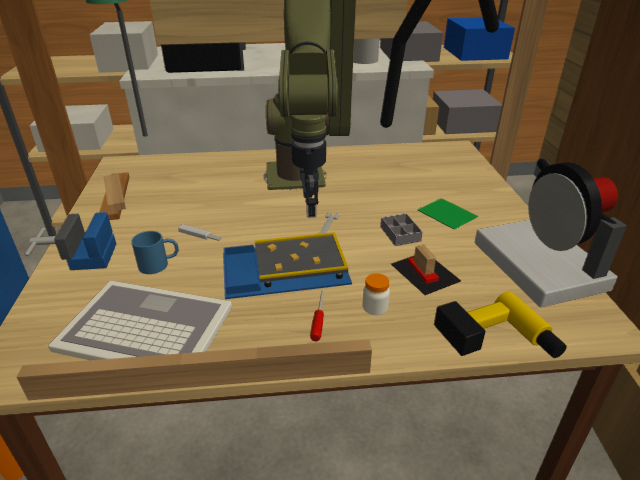

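The scene shows the station at about (285,263), with its trough to the left. The red and wood scraper stands on the black mat at (425,270). The green sheet at (447,213) is the look-alike: it is green, not black rubber, and holds no scraper. I'll confirm with a crop and measure the poses.

```bash
cat > pose.py <<'E'
from h import *
d=np.load("scene.npz"); f=d["f"]; w=d["w"]
hsv=cv2.cvtColor(f,cv2.COLOR_RGB2HSV); H,S,V=[hsv[...,i].astype(int) for i in range(3)]
x,y,z=[w[...,i] for i in range(3)]
def roi(a,b,c,e):
    m=np.zeros((480,640),bool); m[b:e,a:c]=1; return m
def rect(n,m,zr):
    m=m&(z>zr[0])&(z<zr[1]); m=cv2.morphologyEx(m.astype(np.uint8),cv2.MORPH_OPEN,np.ones((2,2)))>0
    p=w[m][:,:2].astype(np.float32)*1000
    r=cv2.minAreaRect(p); print(n,len(p),"rect",np.round(r[0],1),np.round(r[1],1),round(r[2],1),"z med",round(float(np.median(z[m]))*1000,1),"mean",p.mean(0).round(1)); return m
R1=roi(385,235,470,300); R2=roi(215,228,355,300)
rect("mat",R1&(V<60)|R1&(S<90)&(V<70),(-.004,.012))
rect("foot",R1&((H<6)|(H>174))&(S>150),(.010,.03))
rect("grip top",R1&(H>8)&(H<25),(.064,.074))
rect("blue",R2&(H>98)&(H<122)&(S>90),(-.002,.034))
rect("plate",R2&(S<80)&(V<130),(.028,.048))
rect("rims",R2&(H>20)&(H<33)&(S>150),(.032,.055))
rect("all plate",R2,(.032,.058))
E
python3 pose.py; python3 - <<'E'
import numpy as np,cv2
f=np.load('scene.npz')['f']
cv2.imwrite('pics/crop.png',cv2.resize(f[195:315,215:475,::-1],None,fx=3,fy=3,interpolation=cv2.INTER_CUBIC))
E
```

```text
mat 932 rect [1079.   179.5] [ 189.8 1235.4] 74.2 z med 3.4 mean [646.5 309. ]
foot 164 rect [1121.9  139.1] [  81.  1136.2] 71.5 z med 14.6 mean [644.6 301.6]
grip top 160 rect [1082.8  121.1] [  53.2 1197.7] 67.9 z med 67.8 mean [635.1 303.2]
blue 2765 rect [1041.6    1.9] [1177.7  329.3] 7.9 z med 6.2 mean [ 606.5 -113.8]
plate 2452 rect [1062.3   10.9] [1160.  240.] 2.9 z med 39.6 mean [569.8 -22.2]
rims 857 rect [1026.7   11.8] [1230.9  245.7] 2.9 z med 43.0 mean [571.5  -9.7]
all plate 3484 rect [1026.7   11.8] [1230.7  246.8] 2.9 z med 40.0 mean [569.9 -19.8]
```

View pics/crop.png

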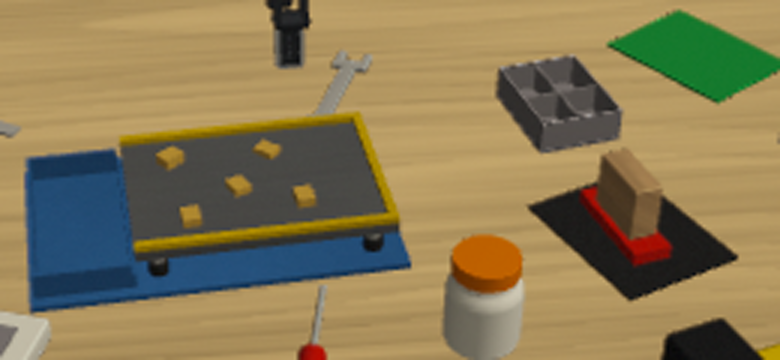

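The crop confirms it. The scraper (red foot, wood grip) is on the black mat at crop (630,240), and the green sheet is empty. The five chips sit on the plate, with the open end and trough to the left. The depth outliers need filtering.

```bash
sed -i 's/m=m&(z>zr\[0\])/m=m\&(x<.8)\&(x>.4)\&(abs(y)<.5)\&(z>zr[0])/; s/    r=cv2.minAreaRect(p)/    c=np.median(p,0); k=np.zeros((2000,2000),np.uint8); q=np.round(p).astype(int); k[q[:,0],q[:,1]+1000]=1; k=cv2.dilate(k,np.ones((9,9))); l=cv2.connectedComponents(k)[1]; a=l[q[:,0],q[:,1]+1000]; p=p[a==np.bincount(a).argmax()]\n    r=cv2.minAreaRect(p)/' pose.py; python3 pose.py
cat >> pose.py <<'E'
m=R2&(H>12)&(H<24)&(S>110)&(z>.041)&(z<.055)&(V>120)
n,l,st,c=cv2.connectedComponentsWithStats(m.astype(np.uint8))
for i in range(1,n):
    if st[i,4]>15: print(c[i].round(),st[i,4],(w[l==i].mean(0)*1000).round(1))
E
python3 pose.py | tail -8
python3 - <<'E'
from h import *
s=bot.snapshot("wrist"); save(s,"w0.png"); print(np.round(s["R"],3),np.round(-np.array(s["R"]).T@s["t"],3),s["fx"])
E
```

```text
mat 916 rect [623.9 314.3] [146.3 122.9] 22.5 z med 3.4 mean [645.7 311. ]
foot 162 rect [619.2 306.9] [99.6 44.2] 16.1 z med 14.6 mean [638.5 303.7]
grip top 155 rect [619.4 306.9] [61.2 28. ] 14.1 z med 67.8 mean [623.7 307. ]
blue 2757 rect [568.1 -57.5] [198.6 328.4] 3.3 z med 6.2 mean [ 603.9 -113.8]
plate 2449 rect [565.5 -13.9] [161.8 238.7] 4.0 z med 39.6 mean [568.4 -22.2]
rims 713 rect [561.2 -19. ] [176.7 226.4] 4.6 z med 43.0 mean [569.4  -7.9]
all plate 3453 rect [560.6 -14.1] [176.7 240.4] 4.4 z med 40.0 mean [567.9 -20.5]
plate 2449 rect [565.5 -13.9] [161.8 238.7] 4.0 z med 39.6 mean [568.4 -22.2]
rims 713 rect [561.2 -19. ] [176.7 226.4] 4.6 z med 43.0 mean [569.4  -7.9]
all plate 3453 rect [560.6 -14.1] [176.7 240.4] 4.4 z med 40.0 mean [567.9 -20.5]
[304. 244.] 30 [515.4  -5.1  44.7]
[272. 247.] 37 [522.1 -94.5  47.6]
[294. 256.] 38 [570.6 -35.5  45.8]
[316. 260.] 39 [595.1  20.9  47.4]
[278. 266.] 40 [613.2 -79.8  47.3]
[[ 1.     0.    -0.002]
 [ 0.001 -0.953  0.304]
 [-0.002 -0.304 -0.953]] [0.651 0.077 0.372] 414.7750077417609
```

```bash
cat > wp.py <<'E'
from h import *
import sys
def run(s):
    w=world(s); f=s["frame"]; hsv=cv2.cvtColor(f,cv2.COLOR_RGB2HSV); H,S,V=[hsv[...,i].astype(int) for i in range(3)]
    x,y,z=[w[...,i] for i in range(3)]; ok=(s["z_map"]>.15)&(x>.35)&(x<.85)&(abs(y)<.5)
    def rect(n,m,lo,hi,loc=None):
        m=m&ok&(z>lo)&(z<hi); m=cv2.morphologyEx(m.astype(np.uint8),cv2.MORPH_OPEN,np.ones((3,3)))
        k,l,st,c=cv2.connectedComponentsWithStats(m)
        if k<2: return print(n,"none")
        i=st[1:,4].argmax()+1; p=w[l==i][:,:2].astype(np.float32)*1000; r=cv2.minAreaRect(p)
        print(n,len(p),np.round(r[0],1),np.round(r[1],1),round(r[2],1),"z",round(float(np.median(z[l==i]))*1000,1),"bb",st[i,:4])
    rect("plate incl rims",np.ones_like(ok),.03,.06)
    rect("blue",(H>98)&(H<122)&(S>90),-.002,.034)
    rect("mat",(V<60)|(S<90)&(V<70),.0,.010)
    rect("foot",((H<6)|(H>174))&(S>150),.010,.022)
    rect("grip",(H>5)&(H<28),.060,.08)
    rect("jar cap",(H<16)&(S>170),.075,.1)
    rect("parts",(S<60),.025,.045)
    m=(H>12)&(H<24)&(S>90)&(z>.038)&(z<.056)&ok
    n,l,st,c=cv2.connectedComponentsWithStats(m.astype(np.uint8))
    for i in range(1,n):
        if st[i,4]>100: print("chip?",c[i].round(),st[i,4],(w[l==i].mean(0)*1000).round(1))
if __name__=="__main__":
    s=bot.snapshot("wrist"); save(s,sys.argv[1]); run(s)
E
python3 wp.py w1.png; python3 - <<'E'
from h import *
d=np.load("scene.npz"); w=d["w"]*1000
print("jar",w[277:283,370:382].reshape(-1,3).mean(0),"box px",[w[v,u].round() for u,v in [(383,222),(402,215),(421,232),(398,240),(391,243)]])
E
```

```text
plate incl rims 53733 [557.8 -22.2] [171.  230.7] 4.5 z 39.8 bb [ 81  75 250 276]
blue 16478 [561.6 -63.8] [199.3 329. ] 4.5 z 6.0 bb [ 88  67 263 357]
mat 46 [436.9  46.4] [9.9 2.1] 78.6 z 3.8 bb [ 82 137   4  12]
foot 250 [781.4  15.9] [ 8.4 37.6] 89.1 z 18.9 bb [459 175  45  12]
grip 308 [728.8 130.6] [ 7.9 35.1] 56.4 z 73.1 bb [429   0  40  35]
jar cap 1840 [741.8 131.5] [16.8 49.5] 89.5 z 84.4 bb [435   0  83  31]
parts 41886 [557.7 -26.4] [153.7 222.2] 4.5 z 39.5 bb [ 98  88 223 263]
chip? [203. 177.] 8718 [550.4  18.8  45. ]
chip? [256. 181.] 601 [593.3  20.4  47.7]
chip? [163. 213.] 562 [515.5  -6.4  44.9]
chip? [233. 248.] 531 [570.2 -36.1  45.9]
chip? [284. 296.] 513 [611.4 -79.7  46.6]
chip? [180. 309.] 345 [520.9 -91.7  47.4]
jar [751.86281729 145.66806479  94.77189894] box px [array([400., 243.,  28.]), array([371., 309.,  31.]), array([471., 340.,  32.]), array([487., 269.,  19.]), array([472., 254.,   0.])]
```

View pics/w1.png

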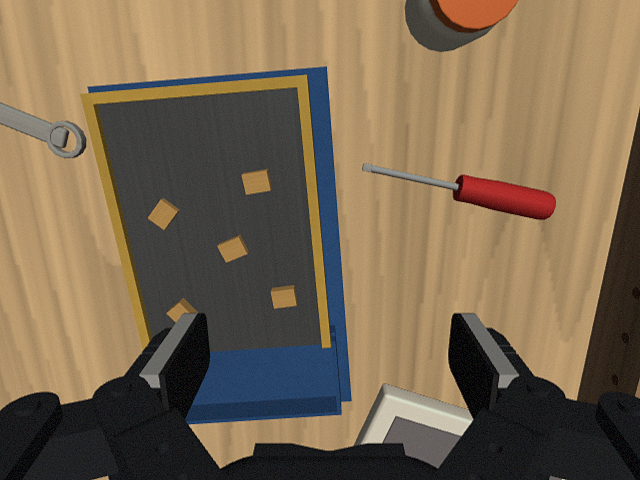

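The wrist view shows the plate with its open end toward the image bottom and five chips at (256,181), (163,213), (233,248), (284,296) and (180,309). The driver and jar are to the right. From this the station origin is about (559.4, -37) mm with yaw 4.5°. Next I move over the scraper.

```bash
python3 -m crank '[{"x":54,"y":-6},{"x":54,"y":-6},{"x":54,"y":-6},{"x":54,"y":-6},{"x":54,"y":-6}]'; python3 -m crank '[{},{}]'; python3 wp.py w2.png
```

```text
plate incl rims 53709 [557.7 -22.1] [171.  230.7] 4.5 z 39.8 bb [ 80  75 251 276]
blue 16452 [561.3 -63.9] [200.  329.2] 4.5 z 6.1 bb [ 88  67 263 357]
mat 57 [436.1  44.7] [13.8  2.5] 70.8 z 3.7 bb [ 80 137   6  16]
foot 448 [803.8  11.5] [ 4.9 81.4] 79.9 z 19.1 bb [459 175  94  23]
grip 367 [731.5 130.2] [10.3 40.1] 62.3 z 72.5 bb [428   0  50  34]
jar cap 1844 [740.8 131.9] [17.  50.3] 88.1 z 84.4 bb [432   0  85  31]
parts 41874 [557.8 -26.2] [153.6 221.8] 4.5 z 39.5 bb [ 98  88 223 263]
chip? [203. 177.] 8712 [550.3  18.9  45. ]
chip? [256. 181.] 604 [593.3  20.4  47.7]
chip? [163. 213.] 556 [515.5  -6.3  45. ]
chip? [232. 248.] 534 [570.2 -36.   45.9]
chip? [283. 296.] 518 [611.2 -79.7  46.6]
chip? [180. 309.] 348 [520.8 -91.9  47.4]validation failed for argument at $[0]...
validation failed for argument at $[0]...
```

View pics/w2.png

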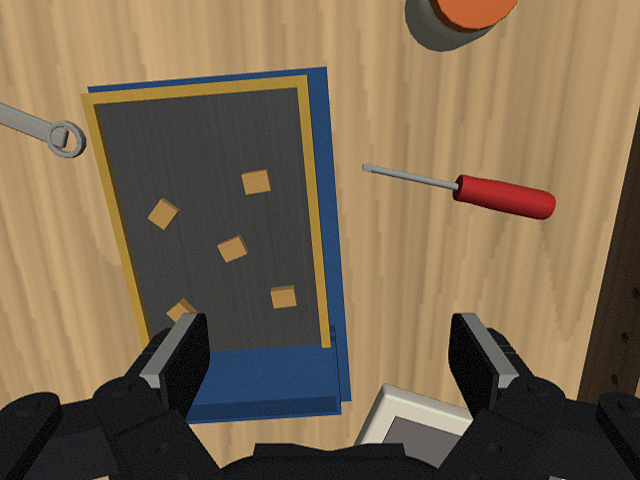

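The picture is unchanged because the rows were refused; every key must be given. I'll send full rows.

```bash
python3 -m crank '[{"rx":0,"ry":0,"rz":0,"x":54,"y":-6,"z":0,"gripper":1},{"rx":0,"ry":0,"rz":0,"x":54,"y":-6,"z":0,"gripper":1},{"rx":0,"ry":0,"rz":0,"x":54,"y":-6,"z":0,"gripper":1},{"rx":0,"ry":0,"rz":0,"x":54,"y":-6,"z":0,"gripper":1},{"rx":0,"ry":0,"rz":0,"x":54,"y":-6,"z":0,"gripper":1}]'; python3 -m crank '[{"rx":0,"ry":0,"rz":0,"x":0,"y":0,"z":0,"gripper":1},{"rx":0,"ry":0,"rz":0,"x":0,"y":0,"z":0,"gripper":1}]'; python3 wp.py w3.png
```

```text
clock: 0.82
position: [0.6195, 0.2716, 0.2311]
ee_rot: [-3.141, 0.0, 1.571]
ft_force: [-0.1, -0.2, 0.4]
grip_width: 0.0853
finger_force: 0.0
clock: 1.08
position: [0.6198, 0.2698, 0.2309]
ee_rot: [-3.141, 0.001, 1.571]
ft_force: [-0.0, 0.2, 0.1]
grip_width: 0.0851
finger_force: 0.0
plate incl rims 10766 [559.8  49.2] [157.4  92.7] 5.6 z 40.0 bb [185 374 163  93]
blue 4499 [572.6  42.8] [160.6 121.7] 4.4 z 5.9 bb [203 350 159  96]
mat 18031 [620.1 311.5] [149.7 119.9] 22.3 z 3.6 bb [222  45 207 193]
foot 1855 [616.6 306.4] [100.2  36. ] 13.2 z 15.6 bb [262 121 123  68]
grip 3333 [616.7 306.5] [63.8 28.3] 13.2 z 68.5 bb [278 135  91  56]
jar cap 166 [716.6 147.6] [ 5.4 30. ] 13.7 z 84.5 bb [442 347  12  33]
parts 7403 [556.6  44.7] [148.5  76.7] 8.2 z 39.9 bb [185 394 154  70]
chip? [615.  55.] 5470 [828.5 381.6  46.2]
chip? [321. 142.] 134 [614.9 320.4  47.3]
chip? [284. 397.] 2258 [579.   83.9  44.7]
```

View pics/w3.png

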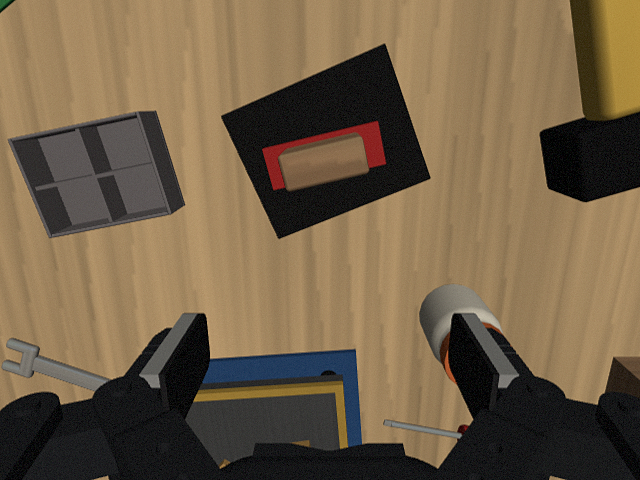

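The wrist view shows the scraper at (322,160) on the black mat at (325,140), clear of the parts box and jar. Scraper is at (616.7, 306.5) mm with yaw 13.2°; mat at (620.1, 311.5) mm with yaw 22.3°. Next: align the tool and descend.

```bash
python3 -m crank '[{"rx":0,"ry":0,"rz":0,"x":37,"y":-3,"z":0,"gripper":1},{"rx":0,"ry":0,"rz":0.168,"x":0,"y":0,"z":0,"gripper":1},{"rx":0,"ry":0,"rz":0.168,"x":0,"y":0,"z":0,"gripper":1},{"rx":0,"ry":0,"rz":0.168,"x":0,"y":0,"z":0,"gripper":1},{"rx":0,"ry":0,"rz":0.168,"x":0,"y":0,"z":0,"gripper":1}]'; python3 -m crank '[{"rx":0,"ry":0,"rz":0.168,"x":0,"y":0,"z":0,"gripper":1},{"rx":0,"ry":0,"rz":0.168,"x":0,"y":0,"z":0,"gripper":1},{"rx":0,"ry":0,"rz":0.168,"x":0,"y":0,"z":0,"gripper":1},{"rx":0,"ry":0,"rz":0.165,"x":0,"y":0,"z":0,"gripper":1},{"rx":0,"ry":0,"rz":0,"x":0,"y":0,"z":40,"gripper":1}]';python3 -m crank '[{"rx":0,"ry":0,"rz":0,"x":0,"y":0,"z":40,"gripper":1},{"rx":0,"ry":0,"rz":0,"x":0,"y":0,"z":0,"gripper":1},{"rx":0,"ry":0,"rz":0,"x":0,"y":0,"z":0,"gripper":1}]'
```

```text
clock: 1.75
position: [0.6176, 0.3051, 0.2313]
ee_rot: [3.142, 0.0, 0.891]
ft_force: [0.6, -0.2, 0.1]
grip_width: 0.0854
finger_force: 0.0
clock: 2.38
position: [0.6202, 0.3061, 0.196]
ee_rot: [-3.14, -0.009, 0.226]
ft_force: [0.5, 0.4, -0.7]
grip_width: 0.0854
finger_force: 0.0
clock: 2.75
position: [0.6181, 0.3063, 0.153]
ee_rot: [-3.141, -0.002, 0.228]
ft_force: [-0.9, 0.3, 0.5]
grip_width: 0.0853
finger_force: 0.0
```

```bash
python3 -m crank '[{"rx":0,"ry":0,"rz":0,"x":-1,"y":0,"z":40,"gripper":1},{"rx":0,"ry":0,"rz":0,"x":0,"y":0,"z":40,"gripper":1},{"rx":0,"ry":0,"rz":0,"x":0,"y":0,"z":30,"gripper":1},{"rx":0,"ry":0,"rz":0,"x":0,"y":0,"z":15,"gripper":1},{"rx":0,"ry":0,"rz":0,"x":0,"y":0,"z":0,"gripper":1}]'; python3 -m crank '[{"rx":0,"ry":0,"rz":0,"x":0,"y":0,"z":0,"gripper":0},{"rx":0,"ry":0,"rz":0,"x":0,"y":0,"z":0,"gripper":0},{"rx":0,"ry":0,"rz":0,"x":0,"y":0,"z":0,"gripper":0},{"rx":0,"ry":0,"rz":0,"x":0,"y":0,"z":0,"gripper":0},{"rx":0,"ry":0,"rz":0,"x":0,"y":0,"z":0,"gripper":0}]' 50;  python3 -m crank '[{"rx":0,"ry":0,"rz":0,"x":0,"y":0,"z":0,"gripper":0},{"rx":0,"ry":0,"rz":0,"x":0,"y":0,"z":0,"gripper":0},{"rx":0,"ry":0,"rz":0,"x":0,"y":0,"z":0,"gripper":0}]'
```

```text
clock: 3.38
position: [0.6166, 0.3068, 0.027]
ee_rot: [-3.141, -0.001, 0.23]
ft_force: [0.1, -0.6, 0.0]
grip_width: 0.0854
finger_force: 0.0
clock: 4.0
position: [0.6167, 0.3071, 0.0274]
ee_rot: [-3.141, -0.002, 0.23]
ft_force: [-0.3, 0.7, 4.7]
grip_width: 0.0275
finger_force: 50.7
clock: 4.38
position: [0.6167, 0.307, 0.0274]
ee_rot: [-3.141, -0.002, 0.23]
ft_force: [-0.6, 0.3, 6.3]
grip_width: 0.0277
finger_force: 50.8
```

```bash
python3 -m crank '[{"rx":0,"ry":0,"rz":0,"x":0,"y":0,"z":-30,"gripper":0},{"rx":0,"ry":0,"rz":0,"x":0,"y":0,"z":-40,"gripper":0},{"rx":0,"ry":0,"rz":0,"x":0,"y":0,"z":-30,"gripper":0},{"rx":0,"ry":0,"rz":0.075,"x":0,"y":0,"z":0,"gripper":0},{"rx":0,"ry":0,"rz":0.077,"x":0,"y":0,"z":0,"gripper":0}]'; python3 -m crank '[{"rx":0,"ry":0,"rz":0,"x":-12,"y":48,"z":0,"gripper":0},{"rx":0,"ry":0,"rz":0,"x":-12,"y":48,"z":0,"gripper":0},{"rx":0,"ry":0,"rz":0,"x":-12,"y":48,"z":0,"gripper":0},{"rx":0,"ry":0,"rz":0,"x":-12,"y":48,"z":0,"gripper":0},{"rx":0,"ry":0,"rz":0,"x":-12,"y":48,"z":0,"gripper":0}]'; python3 -m crank '[{"rx":0,"ry":0,"rz":0,"x":0,"y":0,"z":0,"gripper":0},{"rx":0,"ry":0,"rz":0,"x":0,"y":0,"z":0,"gripper":0},{"rx":0,"ry":0,"rz":0,"x":0,"y":0,"z":0,"gripper":0}]'
cat > fr.py <<'E'
from h import *
o=bot.observe(); p=np.array(o["position"])*1000; a=.0785; d=p[:2]-[559.4,-37]
print("station x,y",round(d[0]*np.cos(a)+d[1]*np.sin(a),1),round(-d[0]*np.sin(a)+d[1]*np.cos(a),1),"z",p[2].round(2),"yaw",o["ee_rot"][2],"F",np.round(o["ft_force"],2),"w",o["grip_width"],o["clock"])
E
python3 fr.py; python3 - <<'E'
from h import *
s=bot.snapshot("side"); save(s,"side.png")
E
```

```text
clock: 5.0
position: [0.6154, 0.3065, 0.1256]
ee_rot: [3.141, 0.001, 0.075]
ft_force: [0.5, -0.9, -2.1]
grip_width: 0.0274
finger_force: 50.2
clock: 5.62
position: [0.5734, 0.0613, 0.125]
ee_rot: [-3.142, 0.002, 0.078]
ft_force: [0.1, -0.5, -0.7]
grip_width: 0.0271
finger_force: 50.3
clock: 6.0
position: [0.5747, 0.0639, 0.1259]
ee_rot: [-3.141, 0.001, 0.079]
ft_force: [0.5, -0.1, -0.6]
grip_width: 0.0277
finger_force: 50.4
station x,y 23.2 99.4 z 125.91 yaw 0.07914922008651093 F [ 0.48 -0.1  -0.64] w 0.027723819854583213 6.0
```

View pics/side.png

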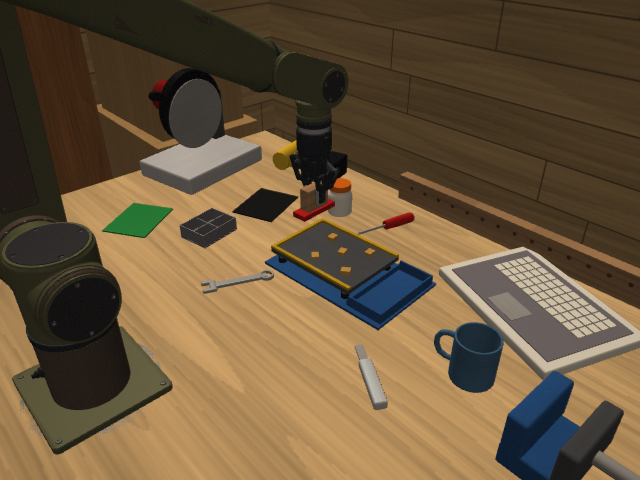

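The side view shows the scraper held level at (314,207), above the closed end of the plate. Now I descend and feel for contact.

```bash
python3 -m crank '[{"rx":0,"ry":0,"rz":0,"x":0,"y":2,"z":25,"gripper":0},{"rx":0,"ry":0,"rz":0,"x":0,"y":0,"z":20,"gripper":0},{"rx":0,"ry":0,"rz":0,"x":0,"y":0,"z":9,"gripper":0},{"rx":0,"ry":0,"rz":0,"x":0,"y":0,"z":0,"gripper":0},{"rx":0,"ry":0,"rz":0,"x":0,"y":0,"z":0,"gripper":0}]';python3 fr.py;  python3 -m crank '[{"rx":0,"ry":0,"rz":0,"x":0,"y":0,"z":4,"gripper":0},{"rx":0,"ry":0,"rz":0,"x":0,"y":0,"z":0,"gripper":0}]'; python3 fr.py; python3 -m crank '[{"rx":0,"ry":0,"rz":0,"x":0,"y":0,"z":2,"gripper":0},{"rx":0,"ry":0,"rz":0,"x":0,"y":0,"z":0,"gripper":0}]'; python3 fr.py
```

```text
clock: 6.68
position: [0.5757, 0.0609, 0.0731]
ee_rot: [3.142, -0.001, 0.078]
ft_force: [0.9, 0.3, -2.1]
grip_width: 0.0278
finger_force: 50.4
station x,y 23.9 96.3 z 73.12 yaw 0.07791462144934047 F [ 0.92  0.34 -2.07] w 0.027764474582461087 6.675
clock: 6.92
position: [0.575, 0.0608, 0.0684]
ee_rot: [-3.142, -0.0, 0.078]
ft_force: [0.7, 0.2, -2.0]
grip_width: 0.0272
finger_force: 50.4
station x,y 23.2 96.2 z 68.42 yaw 0.07767064659453782 F [ 0.67  0.25 -2.02] w 0.02719917585835205 6.925
clock: 7.18
position: [0.5749, 0.0608, 0.0662]
ee_rot: [-3.142, 0.0, 0.078]
ft_force: [0.0, -0.5, -1.2]
grip_width: 0.0272
finger_force: 50.4
station x,y 23.1 96.3 z 66.17 yaw 0.07777561722523019 F [ 0.02 -0.47 -1.18] w 0.027162431189654872 7.175
```

```bash
for i in 1; do python3 -m crank '[{"rx":0,"ry":0,"rz":0,"x":0,"y":0,"z":1,"gripper":0},{"rx":0,"ry":0,"rz":0,"x":0,"y":0,"z":0,"gripper":0}]' >/dev/null; python3 fr.py; done; python3 -m crank '[{"rx":0,"ry":0,"rz":0,"x":0,"y":0,"z":1,"gripper":0},{"rx":0,"ry":0,"rz":0,"x":0,"y":0,"z":0,"gripper":0}]' >/dev/null; python3 fr.py; python3 -m crank '[{"rx":0,"ry":0,"rz":0,"x":0,"y":0,"z":0.7,"gripper":0},{"rx":0,"ry":0,"rz":0,"x":0,"y":0,"z":0,"gripper":0}]' >/dev/null; python3 fr.py;
```

```text
station x,y 23.2 96.3 z 65.23 yaw 0.07778417670546567 F [ 0.34  0.65 -1.52] w 0.027415443479034 7.425
station x,y 23.2 96.3 z 64.22 yaw 0.077758351035776 F [-0.19 -0.57 -1.16] w 0.027319373350536098 7.675
station x,y 23.2 96.3 z 63.55 yaw 0.07782344636299054 F [-0.74 -0.39 -1.39] w 0.02759012994385407 7.925
```

```bash
python3 -m crank '[{"rx":0,"ry":0,"rz":0,"x":0,"y":0,"z":0.7,"gripper":0},{"rx":0,"ry":0,"rz":0,"x":0,"y":0,"z":0,"gripper":0}]' >/dev/null; python3 fr.py; python3 -m crank '[{"rx":0,"ry":0,"rz":0,"x":0,"y":0,"z":0.5,"gripper":0},{"rx":0,"ry":0,"rz":0,"x":0,"y":0,"z":0,"gripper":0}]' >/dev/null; python3 fr.py;python3 -m crank '[{"rx":0,"ry":0,"rz":0,"x":0,"y":0,"z":0.4,"gripper":0},{"rx":0,"ry":0,"rz":0,"x":0,"y":0,"z":0,"gripper":0}]' >/dev/null; python3 fr.py;
```

```text
station x,y 23.3 96.3 z 63.08 yaw 0.07779249167385016 F [-0.31 -0.19 -0.73] w 0.02727049795934738 8.175
station x,y 23.3 96.3 z 62.76 yaw 0.07783713745255372 F [-0.93 -0.91  2.23] w 0.027074155568707046 8.425
station x,y 23.3 96.3 z 62.39 yaw 0.07780975570516846 F [-3.35  0.1   3.77] w 0.027776949240595022 8.675
```

```bash
python3 -m crank '[{"rx":0,"ry":0,"rz":0,"x":0,"y":2,"z":0,"gripper":0},{"rx":0,"ry":0,"rz":0,"x":0,"y":4,"z":0,"gripper":0},{"rx":0,"ry":0,"rz":0,"x":0,"y":5,"z":0,"gripper":0},{"rx":0,"ry":0,"rz":0,"x":0,"y":5,"z":0,"gripper":0},{"rx":0,"ry":0,"rz":0,"x":0,"y":5,"z":0,"gripper":0}]' >/dev/null; python3 fr.py;  python3 -m crank '[{"rx":0,"ry":0,"rz":0,"x":0,"y":5,"z":0,"gripper":0},{"rx":0,"ry":0,"rz":0,"x":0,"y":5,"z":0,"gripper":0},{"rx":0,"ry":0,"rz":0,"x":0,"y":5,"z":0,"gripper":0},{"rx":0,"ry":0,"rz":0,"x":0,"y":5,"z":0,"gripper":0},{"rx":0,"ry":0,"rz":0,"x":0,"y":5,"z":0,"gripper":0}]' >/dev/null; python3 fr.py
```

```text
station x,y 23.5 75.0 z 62.31 yaw 0.07763935754953355 F [-0.13  3.06  3.99] w 0.02756993096973736 9.3
station x,y 23.3 50.0 z 62.16 yaw 0.07780199807671484 F [-0.71  3.9   5.23] w 0.027679366347714184 9.925
```

```bash
python3 -m crank '[{"rx":0,"ry":0,"rz":0,"x":0,"y":5,"z":-0.2,"gripper":0},{"rx":0,"ry":0,"rz":0,"x":0,"y":5,"z":0,"gripper":0},{"rx":0,"ry":0,"rz":0,"x":0,"y":5,"z":0,"gripper":0},{"rx":0,"ry":0,"rz":0,"x":0,"y":5,"z":0,"gripper":0},{"rx":0,"ry":0,"rz":0,"x":0,"y":5,"z":0,"gripper":0}]' >/dev/null; python3 fr.py;  python3 -m crank '[{"rx":0,"ry":0,"rz":0,"x":0,"y":5,"z":0,"gripper":0},{"rx":0,"ry":0,"rz":0,"x":0,"y":5,"z":0,"gripper":0},{"rx":0,"ry":0,"rz":0,"x":0,"y":5,"z":0,"gripper":0},{"rx":0,"ry":0,"rz":0,"x":0,"y":5,"z":0,"gripper":0},{"rx":0,"ry":0,"rz":0,"x":0,"y":5,"z":0,"gripper":0}]' >/dev/null; python3 fr.py
```

```text
station x,y 23.1 25.0 z 62.19 yaw 0.07781047484849246 F [-0.41  3.36  5.37] w 0.0271164517980619 10.55
station x,y 23.1 -0.0 z 62.19 yaw 0.0777909197989981 F [-0.52  3.18  4.93] w 0.027672106445030188 11.175
```

```bash
python3 -m crank '[{"rx":0,"ry":0,"rz":0,"x":0,"y":5,"z":0,"gripper":0},{"rx":0,"ry":0,"rz":0,"x":0,"y":5,"z":0,"gripper":0},{"rx":0,"ry":0,"rz":0,"x":0,"y":5,"z":0,"gripper":0},{"rx":0,"ry":0,"rz":0,"x":0,"y":5,"z":0,"gripper":0},{"rx":0,"ry":0,"rz":0,"x":0,"y":5,"z":0,"gripper":0}]' >/dev/null; python3 fr.py
```

```text
station x,y 23.1 -25.1 z 62.2 yaw 0.07778423329869666 F [-0.79  1.59  5.41] w 0.027412984078241536 11.8
```

```bash
python3 -m crank '[{"rx":0,"ry":0,"rz":0,"x":0,"y":5,"z":-0.1,"gripper":0},{"rx":0,"ry":0,"rz":0,"x":0,"y":5,"z":0,"gripper":0},{"rx":0,"ry":0,"rz":0,"x":0,"y":5,"z":0,"gripper":0},{"rx":0,"ry":0,"rz":0,"x":0,"y":5,"z":0,"gripper":0},{"rx":0,"ry":0,"rz":0,"x":0,"y":5,"z":0,"gripper":0}]' >/dev/null; python3 fr.py;  python3 -m crank '[{"rx":0,"ry":0,"rz":0,"x":0,"y":5,"z":0,"gripper":0},{"rx":0,"ry":0,"rz":0,"x":0,"y":5,"z":0,"gripper":0},{"rx":0,"ry":0,"rz":0,"x":0,"y":5,"z":0,"gripper":0},{"rx":0,"ry":0,"rz":0,"x":0,"y":5,"z":0,"gripper":0},{"rx":0,"ry":0,"rz":0,"x":0,"y":5,"z":0,"gripper":0}]' >/dev/null; python3 fr.py;python3 -m crank '[{"rx":0,"ry":0,"rz":0,"x":0,"y":5,"z":0,"gripper":0},{"rx":0,"ry":0,"rz":0,"x":0,"y":5,"z":0,"gripper":0},{"rx":0,"ry":0,"rz":0,"x":0,"y":5,"z":0,"gripper":0},{"rx":0,"ry":0,"rz":0,"x":0,"y":5,"z":0,"gripper":0},{"rx":0,"ry":0,"rz":0,"x":0,"y":0,"z":0,"gripper":0}]' >/dev/null; python3 fr.py
```

```text
station x,y 23.1 -50.0 z 62.27 yaw 0.07783988049033441 F [-0.33  3.92  4.23] w 0.02728032751653486 12.425
station x,y 23.1 -75.0 z 62.28 yaw 0.07784983438253423 F [0.09 3.92 4.06] w 0.027411711630161338 13.05
station x,y 23.1 -95.6 z 62.4 yaw 0.07758704393343052 F [0.96 0.73 4.61] w 0.027421485092775512 13.675
```

```bash
python3 -m crank '[{"rx":0,"ry":0,"rz":0,"x":0,"y":0,"z":-10,"gripper":0},{"rx":0,"ry":0,"rz":0,"x":0,"y":0,"z":-25,"gripper":0},{"rx":0,"ry":0,"rz":0,"x":0,"y":0,"z":-15,"gripper":0},{"rx":0,"ry":0,"rz":0,"x":-10,"y":-40,"z":0,"gripper":0},{"rx":0,"ry":0,"rz":0,"x":-11,"y":-50,"z":0,"gripper":0}]' >/dev/null; python3 -m crank '[{"rx":0,"ry":0,"rz":0,"x":-10,"y":-50,"z":0,"gripper":0},{"rx":0,"ry":0,"rz":0,"x":-10,"y":-46,"z":0,"gripper":0},{"rx":0,"ry":0,"rz":0,"x":0,"y":-6,"z":0,"gripper":0},{"rx":0,"ry":0,"rz":0,"x":0,"y":0,"z":0,"gripper":0},{"rx":0,"ry":0,"rz":0,"x":0,"y":0,"z":0,"gripper":0}]' >/dev/null; python3 fr.py; python3 - <<'E'
from h import *
s=bot.snapshot("scene"); f=s["frame"]; np.savez("scene2.npz",f=f,w=world(s))
cv2.imwrite('pics/crop2.png',cv2.resize(f[195:315,215:475,::-1],None,fx=3,fy=3,interpolation=cv2.INTER_CUBIC))
E
```

```text
station x,y -17.5 96.3 z 112.34 yaw 0.07669708758374139 F [-0.37 -0.22 -1.21] w 0.027526895513885305 14.925
```

View pics/crop2.png

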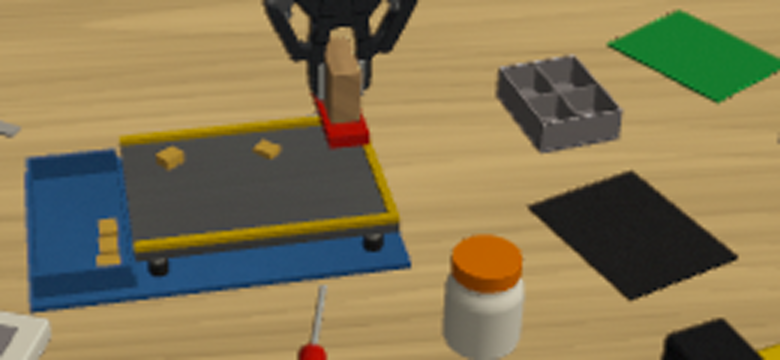

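Three chips are in the trough at crop (107,243), and two untouched ones remain at (170,157) and (267,148). Now the second pass.

```bash
python3 -m crank '[{"rx":0,"ry":0,"rz":0,"x":0,"y":0,"z":25,"gripper":0},{"rx":0,"ry":0,"rz":0,"x":0,"y":0,"z":17,"gripper":0},{"rx":0,"ry":0,"rz":0,"x":0,"y":0,"z":6,"gripper":0},{"rx":0,"ry":0,"rz":0,"x":0,"y":0,"z":0,"gripper":0},{"rx":0,"ry":0,"rz":0,"x":0,"y":0,"z":0,"gripper":0}]' >/dev/null; python3 fr.py; python3 -m crank '[{"rx":0,"ry":0,"rz":0,"x":0,"y":0,"z":0.7,"gripper":0},{"rx":0,"ry":0,"rz":0,"x":0,"y":0,"z":0,"gripper":0}]' >/dev/null; python3 fr.py
```

```text
station x,y -17.1 97.2 z 65.04 yaw 0.07766696781000415 F [ 0.47  1.1  -1.79] w 0.027847807936118223 15.6
station x,y -17.6 97.4 z 63.94 yaw 0.0779122267575354 F [-0.14 -0.12 -0.91] w 0.02780487108324902 15.85
```

```bash
python3 -m crank '[{"rx":0,"ry":0,"rz":0,"x":0,"y":0,"z":0.8,"gripper":0},{"rx":0,"ry":0,"rz":0,"x":0,"y":0,"z":0,"gripper":0}]' >/dev/null; python3 fr.py; python3 -m crank '[{"rx":0,"ry":0,"rz":0,"x":0,"y":0,"z":0.5,"gripper":0},{"rx":0,"ry":0,"rz":0,"x":0,"y":0,"z":0,"gripper":0}]' >/dev/null; python3 fr.py;python3 -m crank '[{"rx":0,"ry":0,"rz":0,"x":0,"y":0,"z":0.3,"gripper":0},{"rx":0,"ry":0,"rz":0,"x":0,"y":0,"z":0,"gripper":0}]' >/dev/null; python3 fr.py
```

```text
station x,y -17.6 97.4 z 63.11 yaw 0.07785564201066042 F [-0.76  1.16  0.62] w 0.02759313250465757 16.1
station x,y -17.6 97.4 z 62.74 yaw 0.07778515245359574 F [-1.7   0.43  1.87] w 0.02706317595761903 16.35
station x,y -17.6 97.4 z 62.43 yaw 0.07778723832506351 F [-1.81  0.48  3.82] w 0.027801592258962123 16.6
```

```bash
python3 -m crank '[{"rx":0,"ry":0,"rz":0,"x":0,"y":2,"z":0,"gripper":0},{"rx":0,"ry":0,"rz":0,"x":0,"y":4,"z":0,"gripper":0},{"rx":0,"ry":0,"rz":0,"x":0,"y":5,"z":0,"gripper":0},{"rx":0,"ry":0,"rz":0,"x":0,"y":5,"z":0,"gripper":0},{"rx":0,"ry":0,"rz":0,"x":0,"y":5,"z":0,"gripper":0}]' >/dev/null; python3 fr.py;  python3 -m crank '[{"rx":0,"ry":0,"rz":0,"x":0,"y":5,"z":-0.1,"gripper":0},{"rx":0,"ry":0,"rz":0,"x":0,"y":5,"z":0,"gripper":0},{"rx":0,"ry":0,"rz":0,"x":0,"y":5,"z":0,"gripper":0},{"rx":0,"ry":0,"rz":0,"x":0,"y":5,"z":0,"gripper":0},{"rx":0,"ry":0,"rz":0,"x":0,"y":5,"z":0,"gripper":0}]' >/dev/null; python3 fr.py; python3 -m crank '[{"rx":0,"ry":0,"rz":0,"x":0,"y":5,"z":-0.1,"gripper":0},{"rx":0,"ry":0,"rz":0,"x":0,"y":5,"z":0,"gripper":0},{"rx":0,"ry":0,"rz":0,"x":0,"y":5,"z":0,"gripper":0},{"rx":0,"ry":0,"rz":0,"x":0,"y":5,"z":0,"gripper":0},{"rx":0,"ry":0,"rz":0,"x":0,"y":5,"z":0,"gripper":0}]' >/dev/null; python3 fr.py
```

```text
station x,y -17.5 76.0 z 62.26 yaw 0.07756638705835273 F [-0.71  4.18  5.4 ] w 0.027512087824495116 17.225
station x,y -17.7 51.0 z 62.25 yaw 0.07764484834562468 F [-0.37  4.68  5.52] w 0.027354077674279453 17.85
station x,y -17.8 25.9 z 62.26 yaw 0.07775411689532552 F [-0.42  2.61  5.54] w 0.02752554865292048 18.475
```

```bash
python3 -m crank '[{"rx":0,"ry":0,"rz":0,"x":0,"y":5,"z":-0.1,"gripper":0},{"rx":0,"ry":0,"rz":0,"x":0,"y":5,"z":0,"gripper":0},{"rx":0,"ry":0,"rz":0,"x":0,"y":5,"z":0,"gripper":0},{"rx":0,"ry":0,"rz":0,"x":0,"y":5,"z":0,"gripper":0},{"rx":0,"ry":0,"rz":0,"x":0,"y":5,"z":0,"gripper":0}]' >/dev/null; python3 fr.py;  python3 -m crank '[{"rx":0,"ry":0,"rz":0,"x":0,"y":5,"z":0,"gripper":0},{"rx":0,"ry":0,"rz":0,"x":0,"y":5,"z":0,"gripper":0},{"rx":0,"ry":0,"rz":0,"x":0,"y":5,"z":0,"gripper":0},{"rx":0,"ry":0,"rz":0,"x":0,"y":5,"z":0,"gripper":0},{"rx":0,"ry":0,"rz":0,"x":0,"y":5,"z":0,"gripper":0}]' >/dev/null; python3 fr.py; python3 -m crank '[{"rx":0,"ry":0,"rz":0,"x":0,"y":5,"z":0,"gripper":0},{"rx":0,"ry":0,"rz":0,"x":0,"y":5,"z":0,"gripper":0},{"rx":0,"ry":0,"rz":0,"x":0,"y":5,"z":0,"gripper":0},{"rx":0,"ry":0,"rz":0,"x":0,"y":5,"z":0,"gripper":0},{"rx":0,"ry":0,"rz":0,"x":0,"y":5,"z":0,"gripper":0}]' >/dev/null; python3 fr.py
```

```text
station x,y -17.9 1.0 z 62.31 yaw 0.0777838068275638 F [-0.03  2.66  4.75] w 0.02782815056372479 19.1
station x,y -17.9 -24.0 z 62.31 yaw 0.07783089144113564 F [-0.41  2.6   5.03] w 0.027473371982237014 19.725
station x,y -17.9 -49.0 z 62.32 yaw 0.07774674137639592 F [-0.61  4.25  5.23] w 0.027183277839722277 20.35
```

```bash
python3 -m crank '[{"rx":0,"ry":0,"rz":0,"x":0,"y":5,"z":0,"gripper":0},{"rx":0,"ry":0,"rz":0,"x":0,"y":5,"z":0,"gripper":0},{"rx":0,"ry":0,"rz":0,"x":0,"y":5,"z":0,"gripper":0},{"rx":0,"ry":0,"rz":0,"x":0,"y":5,"z":0,"gripper":0},{"rx":0,"ry":0,"rz":0,"x":0,"y":5,"z":0,"gripper":0}]' >/dev/null; python3 fr.py;  python3 -m crank '[{"rx":0,"ry":0,"rz":0,"x":0,"y":5,"z":0,"gripper":0},{"rx":0,"ry":0,"rz":0,"x":0,"y":5,"z":0,"gripper":0},{"rx":0,"ry":0,"rz":0,"x":0,"y":5,"z":0,"gripper":0},{"rx":0,"ry":0,"rz":0,"x":0,"y":5,"z":0,"gripper":0},{"rx":0,"ry":0,"rz":0,"x":0,"y":0,"z":0,"gripper":0}]' >/dev/null; python3 fr.py
```

```text
station x,y -17.9 -74.0 z 62.31 yaw 0.07780904894880103 F [-0.23  3.41  5.15] w 0.02731124292739769 20.975
station x,y -17.9 -94.5 z 62.39 yaw 0.07767105781321004 F [-1.01  0.26  3.7 ] w 0.02751303858539164 21.6
```

```bash
python3 -m crank '[{"rx":0,"ry":0,"rz":0,"x":0,"y":0,"z":-10,"gripper":0},{"rx":0,"ry":0,"rz":0,"x":0,"y":0,"z":-30,"gripper":0},{"rx":0,"ry":0,"rz":0,"x":0,"y":0,"z":-25,"gripper":0},{"rx":0,"ry":0,"rz":0,"x":11,"y":-37,"z":0,"gripper":0},{"rx":0,"ry":0,"rz":0,"x":12,"y":-50,"z":0,"gripper":0}]' >/dev/null; python3 -m crank '[{"rx":0,"ry":0,"rz":0,"x":12,"y":-50,"z":0,"gripper":0},{"rx":0,"ry":0,"rz":0,"x":12,"y":-50,"z":0,"gripper":0},{"rx":0,"ry":0,"rz":0,"x":12,"y":-50,"z":0,"gripper":0},{"rx":0,"ry":0,"rz":0,"x":12,"y":-50,"z":0,"gripper":0},{"rx":0,"ry":0,"rz":0,"x":12,"y":-50,"z":0,"gripper":0}]' >/dev/null; python3 -m crank '[{"rx":0,"ry":0,"rz":0,"x":12,"y":-50,"z":0,"gripper":0},{"rx":0,"ry":0,"rz":0,"x":10,"y":-50,"z":0,"gripper":0},{"rx":0,"ry":0,"rz":-0.15,"x":0,"y":0,"z":0,"gripper":0},{"rx":0,"ry":0,"rz":-0.15,"x":0,"y":0,"z":0,"gripper":0},{"rx":0,"ry":0,"rz":0,"x":0,"y":0,"z":0,"gripper":0}]'; python3 - <<'E'
from h import *
s=bot.snapshot("scene"); f=s["frame"]; w=world(s)
hsv=cv2.cvtColor(f,cv2.COLOR_RGB2HSV).astype(int); m=(hsv[...,0]>12)&(hsv[...,0]<24)&(hsv[...,1]>110)&(w[...,2]<.055)
m[:,:215]=0;m[:,352:]=0;m[:240]=0;m[:,:]&=True;m[296:]=0
n,l,st,c=cv2.connectedComponentsWithStats(m.astype(np.uint8))
for i in range(1,n):
    if st[i,4]>15: print(c[i].round(),st[i,4],(w[l==i].mean(0)*1000).round(1))
cv2.imwrite('pics/crop3.png',cv2.resize(f[195:315,215:475,::-1],None,fx=3,fy=3,interpolation=cv2.INTER_CUBIC))
E
```

```text
clock: 23.48
position: [0.6189, 0.3117, 0.1262]
ee_rot: [3.141, 0.002, 0.377]
ft_force: [0.2, -0.9, -1.7]
grip_width: 0.0272
finger_force: 50.5
[224. 261.] 648 [ 5.068e+02 -2.287e+02  3.000e-01]
[347. 253.] 281 [507.9 117.    1.2]
[249. 258.] 62 [ 522.1 -158.8   14.9]
[251. 275.] 89 [ 600.6 -153.8   13.7]
[320. 292.] 504 [ 6.70e+02  2.28e+01 -3.00e-01]
```

View pics/crop3.png

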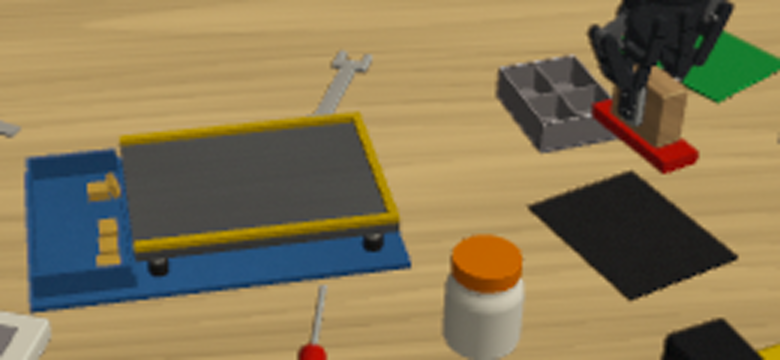

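The plate is clean. The scraper is over the mat, and the chips are in the trough at crop (107,243) and (103,188), one of them perhaps leaning on the wall. I'll set the scraper down, then check that chip.

```bash
python3 -m crank '[{"rx":0,"ry":0,"rz":0,"x":0,"y":0,"z":40,"gripper":0},{"rx":0,"ry":0,"rz":0,"x":0,"y":0,"z":40,"gripper":0},{"rx":0,"ry":0,"rz":0,"x":0,"y":0,"z":14,"gripper":0},{"rx":0,"ry":0,"rz":0,"x":0,"y":0,"z":2,"gripper":0},{"rx":0,"ry":0,"rz":0,"x":0,"y":0,"z":0,"gripper":0}]'; python3 -m crank '[{"rx":0,"ry":0,"rz":0,"x":0,"y":0,"z":1.5,"gripper":0},{"rx":0,"ry":0,"rz":0,"x":0,"y":0,"z":0,"gripper":0}]'; python3 - <<'E'
from h import *
s=bot.snapshot("scene"); w=world(s); f=s["frame"]; a=.0785; d=w[...,:2]*1000-[559.4,-37]
X=d[...,0]*np.cos(a)+d[...,1]*np.sin(a); Y=-d[...,0]*np.sin(a)+d[...,1]*np.cos(a)
hsv=cv2.cvtColor(f,cv2.COLOR_RGB2HSV).astype(int)
for v in range(252,264): print(v,[(u,int(X[v,u]),int(Y[v,u]),int(w[v,u,2]*1000)) for u in range(242,258) if 10<hsv[v,u,0]<27 and hsv[v,u,1]>90])
E
```

```text
clock: 24.15
position: [0.6209, 0.3124, 0.0332]
ee_rot: [3.142, -0.003, 0.377]
ft_force: [0.3, 0.1, -0.8]
grip_width: 0.0277
finger_force: 50.5
clock: 24.4
position: [0.6202, 0.3123, 0.031]
ee_rot: [-3.142, -0.002, 0.378]
ft_force: [-1.0, 0.3, -1.7]
grip_width: 0.0271
finger_force: 50.5
252 []
253 [(251, -63, -111, 18), (252, -58, -109, 21)]
254 [(250, -53, -114, 21), (251, -52, -112, 22), (252, -56, -109, 19)]
255 [(250, -49, -115, 21), (251, -49, -112, 21), (252, -43, -109, 25), (253, -57, -106, 14)]
256 [(244, -53, -131, 17), (245, -55, -129, 15), (246, -54, -126, 16), (247, -53, -123, 16), (248, -52, -120, 17), (249, -55, -118, 14), (250, -55, -115, 14), (251, -35, -112, 27), (252, -41, -110, 22), (253, -52, -107, 15), (254, -59, -104, 9)]
257 [(244, -50, -132, 15), (245, -49, -129, 16), (246, -50, -126, 15), (247, -50, -123, 15), (248, -49, -121, 15), (249, -46, -118, 17), (250, -48, -115, 15), (251, -42, -113, 19), (252, -39, -110, 20), (253, -40, -107, 20), (254, -57, -104, 7)]
258 [(244, -42, -132, 18), (245, -41, -129, 18), (246, -46, -127, 14), (247, -44, -124, 15), (248, -42, -121, 17), (249, -42, -118, 16), (250, -43, -116, 15), (251, -42, -113, 15), (252, -39, -110, 17), (253, -41, -107, 16), (254, -45, -105, 12)]
259 [(244, -47, -132, 11), (245, -40, -130, 16), (246, -40, -127, 16), (247, -42, -124, 14), (248, -43, -121, 12), (249, -41, -119, 14), (250, -42, -116, 13), (252, -41, -110, 12), (253, -39, -108, 13), (254, -41, -105, 12)]
260 [(245, -41, -130, 11), (246, -39, -127, 13), (247, -40, -124, 12), (248, -40, -122, 11), (249, -41, -119, 10), (250, -42, -116, 9), (251, -41, -113, 10), (253, -39, -108, 10)]
261 [(245, -44, -130, 6), (246, -45, -127, 5), (247, -41, -125, 7), (248, -42, -122, 7), (249, -42, -119, 6)]
262 []
263 []
```

The leaning chip's centre is at y about -109 mm, with its top below 25 mm, so it is inside the trough. Finish lowering.

```bash
python3 -m crank '[{"rx":0,"ry":0,"rz":0,"x":0,"y":0,"z":2,"gripper":0},{"rx":0,"ry":0,"rz":0,"x":0,"y":0,"z":0,"gripper":0},{"rx":0,"ry":0,"rz":0,"x":0,"y":0,"z":1,"gripper":0},{"rx":0,"ry":0,"rz":0,"x":0,"y":0,"z":0,"gripper":0}]'; python3 -m crank '[{"rx":0,"ry":0,"rz":0,"x":0,"y":0,"z":0.6,"gripper":0},{"rx":0,"ry":0,"rz":0,"x":0,"y":0,"z":0,"gripper":0}]'
```

```text
clock: 24.95
position: [0.6198, 0.3121, 0.0275]
ee_rot: [3.142, -0.0, 0.378]
ft_force: [-3.2, -1.0, 3.9]
grip_width: 0.028
finger_force: 51.0
clock: 25.2
position: [0.6198, 0.3121, 0.0274]
ee_rot: [3.142, -0.0, 0.378]
ft_force: [-4.5, -2.5, 6.5]
grip_width: 0.0274
finger_force: 51.5
```

Contact with the mat. Release and retract.

```bash
python3 -m crank '[{"rx":0,"ry":0,"rz":0,"x":0,"y":0,"z":-0.5,"gripper":0.3},{"rx":0,"ry":0,"rz":0,"x":0,"y":0,"z":0,"gripper":1},{"rx":0,"ry":0,"rz":0,"x":0,"y":0,"z":0,"gripper":1},{"rx":0,"ry":0,"rz":0,"x":0,"y":0,"z":0,"gripper":1},{"rx":0,"ry":0,"rz":0,"x":0,"y":0,"z":0,"gripper":1}]'; python3 -m crank '[{"rx":0,"ry":0,"rz":0,"x":0,"y":0,"z":-20,"gripper":1},{"rx":0,"ry":0,"rz":0,"x":0,"y":0,"z":-50,"gripper":1},{"rx":0,"ry":0,"rz":0,"x":0,"y":0,"z":-50,"gripper":1},{"rx":0,"ry":0,"rz":0,"x":0,"y":0,"z":-50,"gripper":1},{"rx":0,"ry":0,"rz":0,"x":0,"y":0,"z":0,"gripper":1}]'; python3 -m crank '[{"rx":0,"ry":0,"rz":0,"x":0,"y":0,"z":0,"gripper":1},{"rx":0,"ry":0,"rz":0,"x":0,"y":0,"z":0,"gripper":1}]' >/dev/null;  python3 - <<'E'
from h import *
s=bot.snapshot("scene"); f=s["frame"]
cv2.imwrite('pics/crop4.png',cv2.resize(f[195:315,215:475,::-1],None,fx=3,fy=3,interpolation=cv2.INTER_CUBIC))
E
```

```text
clock: 25.82
position: [0.6196, 0.312, 0.0265]
ee_rot: [-3.142, 0.0, 0.378]
ft_force: [-0.6, -0.1, 0.1]
grip_width: 0.0851
finger_force: 0.0
clock: 26.45
position: [0.6229, 0.3134, 0.206]
ee_rot: [-3.141, -0.014, 0.378]
ft_force: [0.6, -0.4, -0.3]
grip_width: 0.0852
finger_force: 0.0
```

View pics/crop4.png

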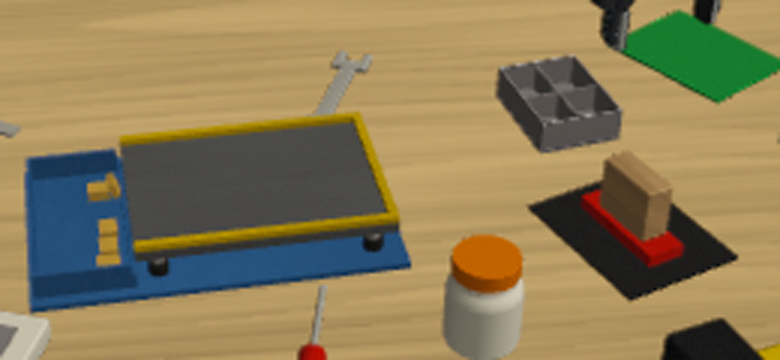

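The scraper stands upright in the middle of the mat at crop (635,215), the chips are in the trough, and the gripper is clear. Handing in.

```bash
python3 -c "from cell import bot; print(bot.job_done())"
```

```text
the job is handed in; nothing more can be done
None
```

The job is handed in at about 27 s on the clock: all five chips were wiped into the trough in two light passes (about 5–7 N), one of them left leaning on the trough's inner wall, and the scraper stands released in the middle of its mat; no verdict came back.

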